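# Tare the packing scale through its guarded key well

## Task

Tare the packing scale with the empty tub left standing on it: push the yellow sliding guard fully open, reach a fingertip into the well it uncovers and press the sunken green key all the way down, holding it there for about a second, then push the guard fully shut again. Only push and press with the fingertips; leave the red key in the other well alone, and leave the tub, the brass weight and the label roll standing where they are.

Things in the scene. Friction and masses are not known exactly. Their poses are not given: they have to be found in the camera images.
- tare_block: dark grey key block fixed on the scale and parallel to it, 140 (x) x 66 (y) x 45 mm high; origin: centre of its underside, 30 mm above the table; z up. In its top is a square well 50 x 50 mm, 37 mm deep, centred at x = +38, y = 0 mm (8 mm side walls, solid block on its -x side). It stands on either of two places, side by side with the like power block (centre lines 75 mm apart)
- tare_block_well (a point): centre of the mouth of the tare well, level with the block's top (75 mm above the table)
- tare_key (a joint): travel of the green key, m: 0 up, 0.006 fully down. Spring return; takes about 1.5 N to start and 5 N fully down. Moves straight down and springs up when released
- tare_key_top (a point): centre of the top face of the green key, a 34 mm round cap in the middle of the tare well; released, it lies 20 mm below the mouth of the well
- guard (a joint): opening of the yellow guard, m: 0 fully shut (covers the whole well), 0.060 fully open at its stop (plate 8 mm clear of the well). It opens by sliding towards the tare block's -x and shuts towards +x, has a stop at each end, about 2.5 N of friction, and stays where it is left. Found shut or up to 15 mm open
- guard_lug (a point): middle of the top edge of the guard's upright lug. The guard is a yellow plate 54 (x) x 62 (y) x 4 mm lying on the tare block's top (its top face 5 mm above the block's), with the lug across its -x end: 8 mm thick along the block's x (faces at +4 and -4 mm from this point), 56 mm wide along y, its top 24 mm above the plate's top face
- scale: cream bench scale fixed on the table, 280 (its x) x 420 (its y) mm; origin on the table under its centre, z up. The key blocks stand on a low deck (30 mm high) on its -y side; on its +y side (from y = +5 to +205 mm) a housing with a steel platter 200 x 200 mm, top 95 mm above the table, carries the tub
- power_block_well (a point): centre of the mouth of the other, unguarded well (same block and well sizes, 75 mm above the table) with the red power key
- power_key (a joint): travel of the red power key, m: 0 up, 0.006 fully down, like the green one
- tub_center (a point): centre of the open, empty, pale plastic tub (mouth 100 mm across, 55 mm high, about 60 g) standing loose on the platter, half-way up
- weight_center (a point): centre (28 mm up) of a brass check weight with a knob, 36 mm across, 56 mm high, about 300 g, loose on the table beside the scale
- roll_center (a point): centre (20 mm up) of a white label roll standing on end, 64 mm across, 40 mm high, about 80 g, loose on the table beside the scale

How it is judged:
By the outcome, as a careful person would: the job done as asked, in the order asked, and still so for the second after the job is handed in, with the robot touching nothing.
It also fails if it takes over 48 s, if anything falls off the work surface, if the arm or the gripper's body presses on something with over 40 N, if the wrist force passes 120 N, or if a joint passes its speed limit or range.

## Robot

A 7-joint arm with a two-finger parallel gripper is mounted at the origin on the work surface. World frame = base frame: x ahead of the robot, y to its left, z up, the work surface at z = 0. Lengths are in m, angles in rad, forces in N, time in s.
With the tool pointing down it reaches from about 0.425 to 0.925 m from the base axis. Payload 6.8 kg.
Tool frame: the origin (TCP) lies midway between the tips of the shut fingers; the grasp point (between the pads) lies 19 mm behind it; z points along the fingers, x is the direction in which the jaws open and shut, and the axes are right-handed (so a half turn about z gives the same grasp; the last joint's range is limited). The gripper opens to 85 mm and grips with 20 to 120 N. Pads are 22 mm wide; open, the fingers measure 114 mm over their backs; the gripper's body (76 mm by 85 mm) begins 54 mm behind the grasp point. The pads swing forward as they close: fully open they stand 13 mm farther back than shut.
Start: joints at [0.995, 0.477, 0.022, 1.555, -0.011, 1.109, -0.083], TCP at [0.304, -0.602, 0.231] pointing down, gripper open.
Joint ranges: [-2.96, 2.96], [-0.34, 2.1], [-1.41, 1.46], [0.24, 2.44], [-1.37, 4.51], [0.17, 1.92], [-2.96, 2.96]. Speed limits (rad/s): [2.39, 2.39, 3.14, 3.14, 3.14, 3.14, 3.14].

## Interface

Orientations are given as a unit quaternion [w, x, y, z].
In Python, from station import bot, imaging, nets gives the robot as it stands. The module is installed in compiled form; this text tells all that it offers.
- The arm moves only by the tool apply_moves, never from a script. Its argument "moves" is text: rows parted by semicolons, each of 7 numbers parted by spaces: the gripper command: -1 is fully open, 1 is shut, values between are in proportion, then the shift along the tool's x, y, z normalised to -1 to 1, where 1 is 120 mm, then the turn, a rotation vector about the tool's x, y, z normalised to -1 to 1, where 1 is 4 degrees. In form: hand dx dy dz rx ry rz; .... A call has 1 to 12 rows; each row shifts and turns the commanded pose from where the row before left it, along the tool's axes as they then stand; what a row does not reach is not made up. A row lasts 1/12 s, in which the tool goes at most 41.7 mm and 7.16 degrees, less where a joint would pass 70% of its speed; a pose out of reach is approached as far as the arm can. A call with a number of a shift or a turn outside -1 to 1 is refused whole. A call with a gripper value outside its range is refused whole. The fingers move at their own pace and stop on an object; "force" is the grip in N (left out, the last holds). Time passes only in rows, so rows that do not move let the fingers close. It gives the time, the measured TCP pose, the force and the opening at its end, in the units of the state.
- bot.get_obs(): the state, without advancing time (a new reading comes with each control period).
- imaging.read_camera(name): name is "scene" or "side" or "wrist"; returns a dict with "image" (384x512x3 uint8, red, green, blue), "fx", "fy", "cx", "cy" (pixels), "dist_coeffs" ([k1, k2, p1, p2, k3] as OpenCV has them; the pictures are not rectified), "view" (4x4, takes a point from world to camera coordinates); the wrist camera has in their place "mount" (4x4, takes a point from camera to tool coordinates, whose origin is the TCP and whose axes are the tool frame's). Camera axes: x right, y down, z forward; pixel columns grow to the right and rows downward; lengths in m; the calibration is good to about 2 mm. A picture is of the moment at which its call begins: read the wrist's pose just before it. There is no depth.
- bot.hand_in(): hands the job in, once; it reports no verdict.
Trained networks look in a picture, given as the dict that the camera call returned (one of the last four; its "shot" number tells which), for a name from the list of things; names that differ only in an ending like _2 or _b are one class to them, and where a whole thing is asked for, a point or a joint stands for the part that bears it (a point fixed in the world has none). Each returns a list of dicts, best first, with "score" (0 to 1); they miss things now and then, are a little off and sometimes report something else, mostly with a low value. They report only what shows in the picture. A call takes as long as a camera call.
- nets.spot_in(picture, name): "rect" ([left, top, right, bottom] in pixels, round what is visible of it).
- nets.outline_of(picture, name): "region" (384x512 bool, what is visible of it) and "rect" ([left, top, right, bottom] in pixels, round what is visible of it).
- nets.spot_point(picture, name): "location" ([column, row] in pixels: a listed point, or the origin of a listed thing).
The state is a dict: "t": time; "q": joint angles; "joint_vel": joint speeds; "joint_torque": joint torques, N m; "eef_pos": TCP position; "tool_rot": TCP orientation; "contact_force": force on the tool from outside, world axes, zero at the start; "torque": the same for the moment, N m; "gripper_width": opening from 0.0 (shut) to 1.0 (fully open).
Only numpy, scipy, OpenCV 4.12 (cv2) and the standard library are available. Lean on these libraries where they do the work, as an engineer would, in place of code of your own. Each camera call takes 0.05 s, during which the arm holds its last target.

## Working session

There is one attempt and no reset: what is moved stays moved. The work goes in short steps, Python scripts to look and compute and a tool call to move; the robot and the scene stay as the last step left them, time stands still between calls to the robot, and variables do not carry over. Pictures are saved under pics/ and viewed, and the job is handed in when it is done.

Besides the shell and the picture viewer there is one more tool, called after "Emit:" as name(argument=value, ...) on one line, values as JSON. apply_moves: Moves the arm, as the interface text tells. Scaled input: -1 to 1 covers 120 mm each way for a shift and 4 degrees each way for a turn. Its arguments: {"type":"object","properties":{"moves":{"type":"string"},"force":{"type":"number"}},"required":["moves"]}

```bash
mkdir -p pics; cat > h.py <<'E'
from station import bot, imaging, nets
import numpy as np, cv2
def save(p,n): cv2.imwrite(f'pics/{n}.png',cv2.cvtColor(p['image'],cv2.COLOR_RGB2BGR))
def K(p): return np.array([[p['fx'],0,p['cx']],[0,p['fy'],p['cy']],[0,0,1.]])
def ray(p,uv):
    n=cv2.undistortPoints(np.array([[uv]],float),K(p),np.array(p['dist_coeffs'],float))[0,0]
    V=np.array(p['view']); R=V[:3,:3]; return -R.T@V[:3,3], R.T@np.array([n[0],n[1],1])
def atz(p,uv,z):
    o,d=ray(p,uv); return o+d*(z-o[2])/d[2]
def proj(p,P):
    V=np.array(p['view']); r=cv2.Rodrigues(V[:3,:3])[0]
    return cv2.projectPoints(np.array(P,float).reshape(-1,3),r,V[:3,3],K(p),np.array(p['dist_coeffs'],float))[0][:,0]
E
python3 - <<'E'
from h import *
o=bot.get_obs();print(o)
for c in ['scene','side']:
    p=imaging.read_camera(c);save(p,c+'0')
    for n,z in [('tare_block_well',.075),('tare_key_top',.055),('guard_lug',.104),('power_block_well',.075),('tub_center',.1225),('weight_center',.028),('roll_center',.02),('scale',0),('tare_block',.03)]:
        for r in nets.spot_point(p,n)[:2]: print(c,n,round(r['score'],2),np.round(r['location'],1),np.round(atz(p,r['location'],z),4))
E
```

```text
{'t': 0.0, 'q': array([ 0.99490519,  0.47779305,  0.02236354,  1.556458  , -0.01148711,
        1.10931973, -0.08306872]), 'joint_vel': array([-7.74065688e-04, -6.91646759e-05, -6.19868851e-04,  1.45856266e-03,
        1.74812416e-03,  1.44851222e-03,  1.02185486e-03]), 'joint_torque': array([-3.78970235e-04, -5.96448076e+01,  1.60792049e+00, -2.81201416e+01,
        1.25051202e-02,  9.34409327e-03, -1.02103900e-05]), 'eef_pos': array([ 0.30406626, -0.60196105,  0.23032816]), 'tool_rot': array([-4.14600852e-04,  8.51747612e-01, -5.23951477e-01, -8.26663812e-04]), 'contact_force': array([-0.45660451, -0.18181876,  0.27992748]), 'torque': array([ 0.043865  ,  0.02356395, -0.0013832 ]), 'gripper_width': 1.0008003988917855}
scene tare_block_well 0.61 [264.  206.8] [ 0.6085 -0.0417  0.075 ]
scene tare_key_top 0.35 [263.  207.2] [ 0.5853 -0.0413  0.055 ]
scene guard_lug 0.56 [268.2 184.3] [ 0.5696 -0.0297  0.104 ]
scene power_block_well 0.91 [297.3 200.4] [0.5921 0.031  0.075 ]
scene tub_center 0.8 [404.6 176.5] [0.5864 0.2605 0.1225]
scene weight_center 0.6 [135.9 197.5] [ 0.4964 -0.3335  0.028 ]
scene roll_center 0.63 [135. 236.] [ 0.6197 -0.3142  0.02  ]
scene scale 0.82 [325.  215.2] [0.5583 0.1078 0.    ]
scene tare_block 0.8 [257.5 210.8] [ 0.5668 -0.0516  0.03  ]
side tare_block_well 0.36 [234.8 255.6] [0.4959 0.1872 0.075 ]
side guard_lug 0.54 [264.3 190.7] [ 0.5751 -0.0494  0.104 ]
side guard_lug 0.49 [240.3 211.7] [0.5683 0.0692 0.104 ]
side power_block_well 0.74 [237.3 213.6] [0.5961 0.0482 0.075 ]
side tub_center 0.7 [186.7 241.6] [0.5803 0.2531 0.1225]
side weight_center 0.68 [334.  174.6] [ 0.5098 -0.3616  0.028 ]
side roll_center 0.82 [298.9 171.8] [ 0.6241 -0.3259  0.02  ]
side scale 0.65 [233.4 252. ] [0.5649 0.1112 0.    ]
side tare_block 0.77 [265.1 217.8] [ 0.5593 -0.0289  0.03  ]
```

View pics/scene0.png

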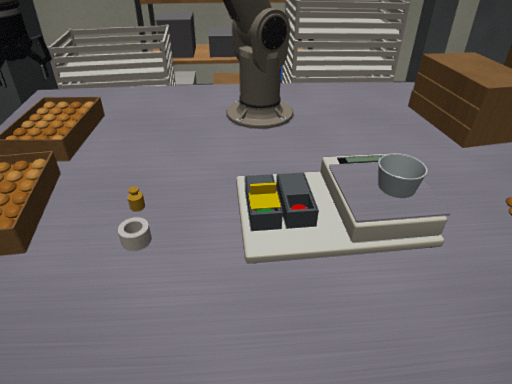

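View pics/side0.png

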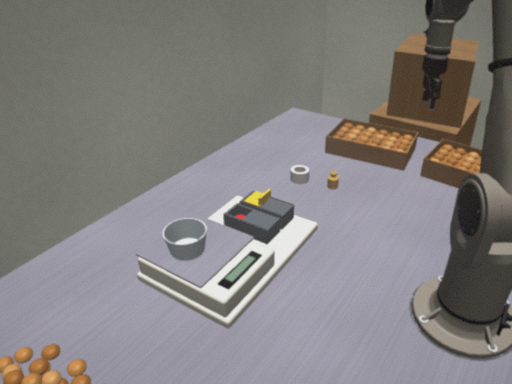

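The scene picture shows the tare block at left (yellow guard near 263,197, green showing at 264,211) and the power block to its right (red at 299,209). Both blocks point away from the robot. The tub is at 401,175, the weight at 136,198 and the roll at 134,234. Next I'll move so the wrist camera looks at the block from above.

```bash
cat >> h.py <<'E'
from scipy.spatial.transform import Rotation as Ro
def tool():
    o=bot.get_obs(); q=o['tool_rot']; return np.array(o['eef_pos']),Ro.from_quat([q[1],q[2],q[3],q[0]]).as_matrix(),o
def wrist():
    p0,R,o=tool(); p=imaging.read_camera('wrist'); T=np.eye(4);T[:3,:3]=R;T[:3,3]=p0
    p['view']=np.linalg.inv(T@np.array(p['mount'])); return p
E
python3 - <<'E'
from h import *
p=imaging.read_camera('scene')
for uv in [(237,176),(245,258),(437,246)]: print(atz(p,uv,.02 if uv[1]>200 else .03))
r=nets.outline_of(p,'scale')[0];print(r['score'],r['rect'])
w=imaging.read_camera('wrist');print(np.round(w['mount'],3),w['fx'])
p0,R,o=tool();print(R.round(3)); print(R.T@(np.array([.57,-.02,.36])-p0)/.12)
E
```

```text
[ 0.42627166 -0.09272668  0.03      ]
[ 0.69720129 -0.08641453  0.02      ]
[0.69597517 0.31302816 0.02      ]
0.8 [233.1, 153.7, 449.0, 263.4]
[[ 1.     0.001 -0.    -0.001]
 [-0.     0.965  0.261 -0.066]
 [ 0.001 -0.261  0.965 -0.143]
 [ 0.     0.     0.     1.   ]] 291.2164458751424
[[ 0.451 -0.893  0.   ]
 [-0.893 -0.451 -0.   ]
 [ 0.    -0.    -1.   ]]
[-3.33440226 -4.1644221  -1.07231375]
```

Emit:
apply_moves(moves="1 0 0 -0.25 0 0 1;1 0 0 -0.25 0 0 1;1 0 0 -0.25 0 0 1;1 0 0 -0.25 0 0 1;1 0 0 -0.07 0 0 1;1 0 0 0 0 0 1;1 0 0 0 0 0 0.7;1 -0.3 -0.12 0 0 0 0;1 -0.3 -0.12 0 0 0 0;1 -0.3 -0.12 0 0 0 0;1 -0.3 -0.12 0 0 0 0;1 -0.3 -0.12 0 0 0 0")

```text
t: 2.15
eef_pos: [0.3767, -0.4207, 0.3599]
tool_rot: [-0.0, -0.707, 0.707, -0.0]
contact_force: [1.3, -0.6, -0.3]
gripper_width: -0.001
```

Emit:
apply_moves(moves="1 -0.3 -0.14 0 0 0 0;1 -0.3 -0.14 0 0 0 0;1 -0.3 -0.14 0 0 0 0;1 -0.3 -0.14 0 0 0 0;1 -0.3 -0.14 0 0 0 0;1 -0.3 -0.14 0 0 0 0;1 -0.3 -0.14 0 0 0 0;1 -0.3 -0.14 0 0 0 0;1 -0.3 -0.14 0 0 0 0;1 -0.3 -0.14 0 0 0 0;1 -0.3 -0.14 0 0 0 0;1 0 0 0 0 0 0")

```text
t: 3.15
eef_pos: [0.5631, -0.0167, 0.3597]
tool_rot: [-0.002, 0.711, -0.703, -0.001]
contact_force: [0.1, 1.0, 0.5]
gripper_width: 0.002
```

```bash
python3 - <<'E'
from h import *
p=wrist();save(p,'w1');p0,R,o=tool();print(p0,R.round(3),o['gripper_width'],o['contact_force'],o['t'])
for n,z in [('tare_block_well',.075),('tare_key_top',.055),('guard_lug',.104),('power_block_well',.075),('tare_block',.03)]:
    for r in nets.spot_point(p,n)[:2]: print(n,round(r['score'],2),np.round(r['location'],1),np.round(atz(p,r['location'],z),4))
E
```

```text
[ 0.56207297 -0.02107953  0.3595632 ] [[ 0.009 -1.     0.   ]
 [-1.    -0.009  0.002]
 [-0.002 -0.    -1.   ]] -0.002343928256975401 [-1.53078103 -0.62337748 -0.42631504] 3.2
tare_block_well 0.94 [274.4 134.3] [ 0.5952 -0.0387  0.075 ]
tare_key_top 0.72 [275.  151.8] [ 0.567  -0.0415  0.055 ]
guard_lug 0.73 [276.  155.7] [ 0.5684 -0.0402  0.104 ]
power_block_well 0.69 [222.7 133.3] [0.5956 0.0361 0.075 ]
tare_block 0.77 [272.7 152.5] [ 0.5624 -0.0392  0.03  ]
```

View pics/w1.png

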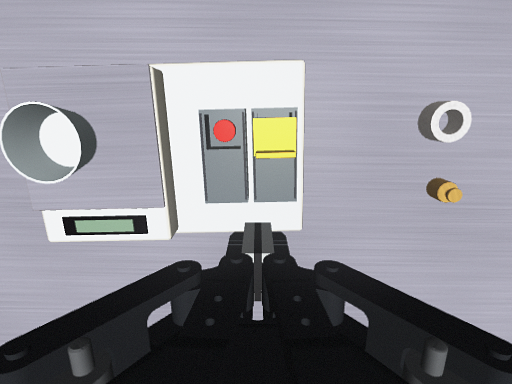

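The wrist view shows the tare block at columns 253–297, rows 108–203. The yellow plate covers rows 118–152, with the lug at row 155, so the guard is slightly open. I'll refine the pose by reprojecting a model.

```bash
cat > fit.py <<'E'
from h import *
def model(x,y,yaw,g):
    c,s=np.cos(yaw),np.sin(yaw); R=np.array([[c,-s,0],[s,c,0],[0,0,1]]); t=np.array([x,y,.03])
    f=lambda P:(R@np.array(P,float).T).T+t
    top=f([[a*.07,b*.033,.045] for a,b in [(1,1),(1,-1),(-1,-1),(-1,1)]])
    lx=.015-g
    plate=f([[lx-.004,.031,.05],[lx-.004,-.031,.05],[lx+.05,-.031,.05],[lx+.05,.031,.05]])
    lug=f([[lx+a,b,.074] for a,b in [(-.004,-.028),(.004,-.028),(.004,.028),(-.004,.028)]])
    return top,plate,lug
def draw(p,prm,n,roi,k):
    im=cv2.cvtColor(p['image'],cv2.COLOR_RGB2BGR); x0,y0,x1,y1=roi
    im=cv2.resize(im[y0:y1,x0:x1],None,fx=k,fy=k,interpolation=cv2.INTER_CUBIC)
    for P,col in zip(model(*prm),[(255,0,255),(0,0,255),(255,255,0)]):
        q=(proj(p,P)+.5-[x0,y0])*k
        cv2.polylines(im,[q.astype(int).reshape(-1,1,2)],True,col,1)
    cv2.imwrite(f'pics/{n}.png',im)
E
python3 - <<'E'
from fit import *
p=wrist();s=imaging.read_camera('scene')
for uv in [(253,108.5),(296.5,108.5),(254,202),(296.5,202)]: print(atz(p,uv,.075))
a,b=.57,0
prm=(.559,-.0395,0.0,.010)
draw(p,prm,'w2',(190,90,310,220),5); draw(s,prm,'s2',(230,160,330,240),7)
E
```

```text
[ 0.62830161 -0.02173408  0.075     ]
[ 0.628176   -0.08337824  0.075     ]
[ 0.48935401 -0.02239636  0.075     ]
[ 0.48918103 -0.08787705  0.075     ]
```

View pics/w2.png

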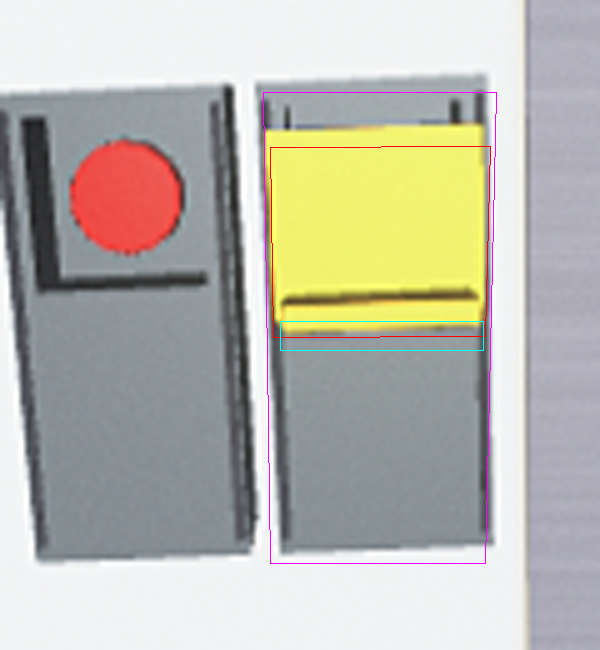

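View pics/s2.png

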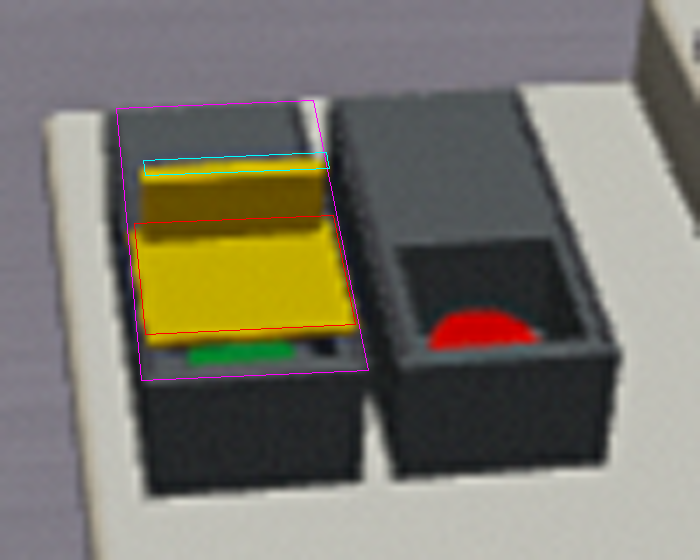

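```bash
python3 - <<'E'
from fit import *
from scipy.optimize import least_squares
p=wrist();s=imaging.read_camera('scene')
W=[(0,0,258,82),(0,1,486,76),(0,2,493,544),(0,3,283,551),(1,3,266,130),(1,2,486,123),(2,1,476,301),(2,2,283,305)]
S=[(0,0,364,380),(0,1,145,391),(0,2,107,113),(0,3,303,104),(1,3,352,335),(1,2,146,343),(2,1,143,172),(2,2,324,165)]
def res(prm,w=1,ss=1):
    M=model(*prm); o=[]
    for cam,L,org,k,wt in [(p,W,(190,90),5,w),(s,S,(230,160),7,ss)]:
        for g,i,X,Y in L:
            o+=list(wt*(proj(cam,M[g][i])[0]-[(X+.5)/k-.5+org[0],(Y+.5)/k-.5+org[1]]))
    return np.array(o)
for w,ss in [(1,0),(0,1),(1,1)]:
    f=least_squares(res,(.559,-.04,0,.005),args=(w,ss),x_scale=[.01,.01,.1,.01],loss='soft_l1',f_scale=.5);print(w,ss,f.x.round(4),np.sqrt((f.fun**2).mean()))
print(f.fun.reshape(-1,2).round(1).tolist())
draw(p,f.x,'w3',(190,90,310,220),5); draw(s,f.x,'s3',(230,160,330,240),7)
E
```

```text
1 0 [ 0.5632 -0.0396  0.0329  0.0088] 0.43478836025604
0 1 [ 0.5627 -0.0412  0.0213  0.0117] 0.39271965778622586
1 1 [ 0.5631 -0.0402  0.0304  0.0089] 0.8233111438530065
[[0.3, -0.1], [1.4, -0.5], [0.5, 0.6], [-0.4, 0.6], [0.4, 0.4], [0.4, 0.3], [2.2, -0.3], [-0.1, 0.2], [1.4, -0.5], [0.4, 0.0], [0.1, 0.5], [0.3, 0.2], [1.2, -0.3], [0.6, 0.5], [0.3, 2.1], [0.8, 1.6]]
```

View pics/w3.png

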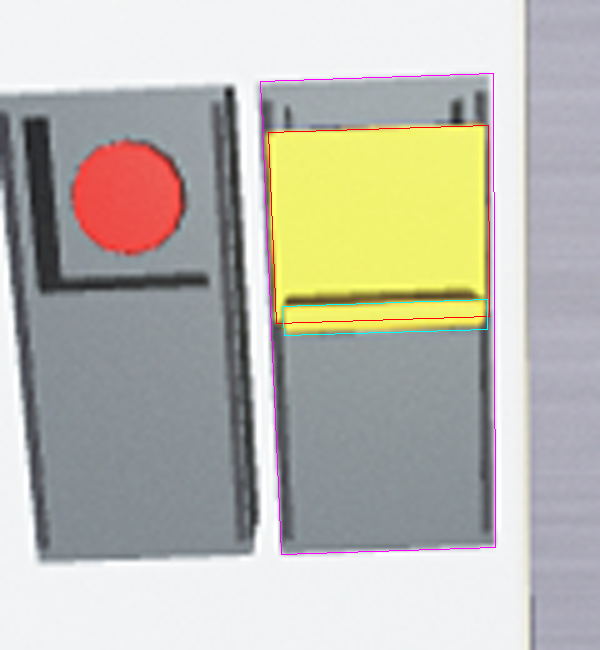

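View pics/s3.png

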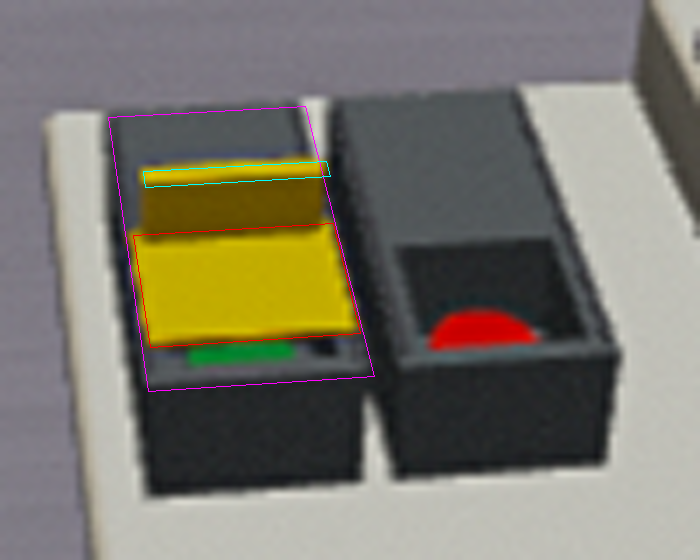

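Emit:
apply_moves(moves="1 0.16 -0.26 0 0 0 -0.28;1 0 0 0.3 0 0 0;1 0 0 0.3 0 0 0;1 0 0 0.3 0 0 0;1 0 0 0.3 0 0 0;1 0 0 0.3 0 0 0;1 0 0 0.2 0 0 0;1 0 0 0 0 0 0;1 0 0 0 0 0 0;1 0 0 0 0 0 0")

```text
t: 4.48
eef_pos: [0.5937, -0.0458, 0.1576]
tool_rot: [-0.001, 0.714, -0.7, 0.001]
contact_force: [0.5, -0.4, 0.0]
gripper_width: -0.001
```

```bash
python3 - <<'E'
from h import *
p=wrist();save(p,'w4');s=imaging.read_camera('scene');save(s,'s4');p0,R,o=tool();print(p0,R.round(3),o['contact_force'],o['t'])
c,si=np.cos(.028),np.sin(.028)
d=p0[:2]-[.563,-.041];print('local',c*d[0]+si*d[1],-si*d[0]+c*d[1])
E
```

```text
[ 0.59404403 -0.0457902   0.15817943] [[ 0.019 -1.     0.004]
 [-1.    -0.019 -0.   ]
 [ 0.    -0.004 -1.   ]] [-0.99831917  0.45676295 -0.32443806] 4.5833
local 0.03089775080239719 -0.005657441902565311
```

View pics/w4.png

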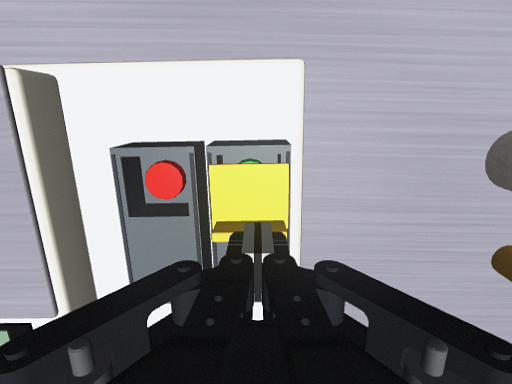

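View pics/s4.png

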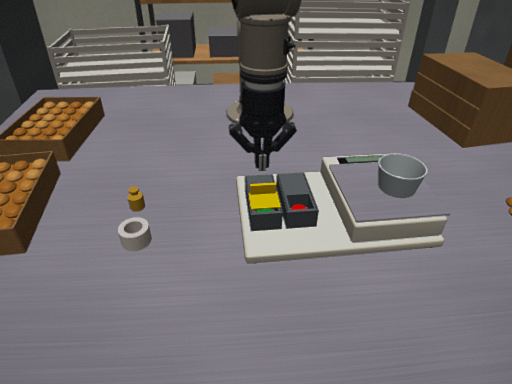

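Emit:
apply_moves(moves="1 -0.045 0 0.15 0 0 0;1 0 0 0.15 0 0 0;1 0 0 0.15 0 0 0;1 0 0 0.13 0 0 0;1 0 0 0 0 0 0;1 0 0 0 0 0 0")

```text
t: 5.08
eef_pos: [0.5928, -0.0403, 0.0871]
tool_rot: [-0.0, 0.714, -0.7, 0.0]
contact_force: [0.4, -0.4, 0.1]
gripper_width: 0.001
```

```bash
python3 - <<'E'
from h import *
p=wrist();save(p,'w5');p0,R,o=tool();print(p0,R.round(3),o['contact_force'],o['t'])
c,si=np.cos(.028),np.sin(.028)
d=p0[:2]-[.563,-.041];print('local',c*d[0]+si*d[1],-si*d[0]+c*d[1])
s=imaging.read_camera('scene');cv2.imwrite('pics/s5.png',cv2.resize(s['image'][100:260,200:350,::-1],None,fx=4,fy=4)[:600])
E
```

```text
[ 0.59341541 -0.04029312  0.08776364] [[ 0.019 -1.     0.002]
 [-1.    -0.019 -0.   ]
 [ 0.    -0.002 -1.   ]] [ 0.67206245 -1.18987582  0.72287134] 5.1333
local 0.030423277637385893 -0.00014491809393855275
```

View pics/w5.png

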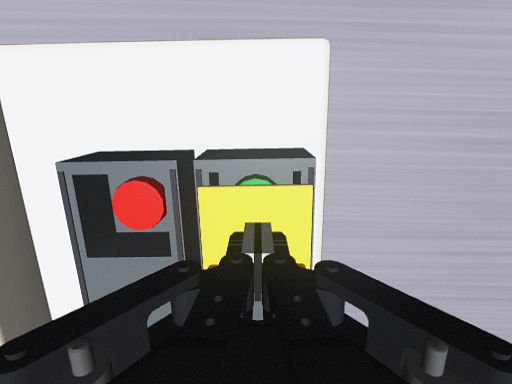

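View pics/s5.png

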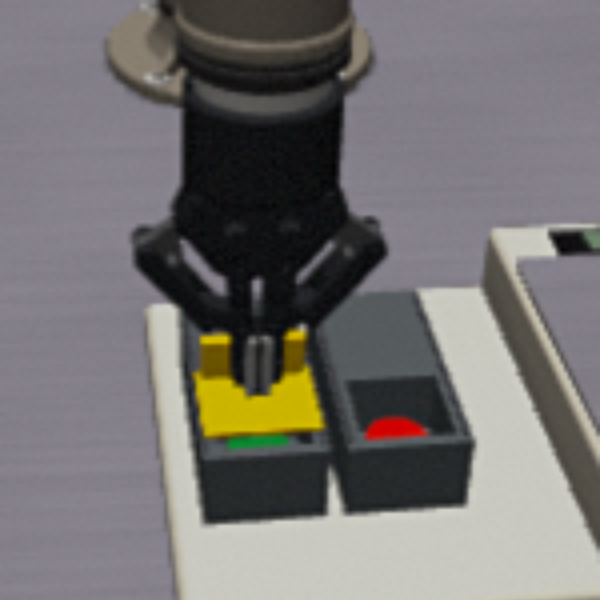

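The closed fingertips are in front of the lug, centred on the plate and above it. Now I'll push towards -x.

Emit:
apply_moves(moves="1 0 0.06 0 0 0 0;1 0 0.06 0 0 0 0;1 0 0.06 0 0 0 0;1 0 0.06 0 0 0 0;1 0 0.06 0 0 0 0;1 0 0.06 0 0 0 0;1 0 0.03 0 0 0 0;1 0 0 0 0 0 0")

```text
t: 5.85
eef_pos: [0.5438, -0.0413, 0.0859]
tool_rot: [0.001, 0.714, -0.7, -0.001]
contact_force: [-1.0, 0.7, -0.6]
gripper_width: 0.001
```

Emit:
apply_moves(moves="1 0 0.03 0 0 0 0;1 0 0.03 0 0 0 0;1 0 0 0 0 0 0")

```text
t: 6.1
eef_pos: [0.5374, -0.0414, 0.0858]
tool_rot: [0.0, 0.714, -0.7, -0.0]
contact_force: [0.8, -0.5, 0.4]
gripper_width: 0.003
```

Emit:
apply_moves(moves="1 0 0.03 0 0 0 0;1 0 0.03 0 0 0 0")

```text
t: 6.27
eef_pos: [0.5336, -0.0413, 0.0863]
tool_rot: [-0.002, 0.714, -0.7, 0.002]
contact_force: [16.1, -0.3, -11.3]
gripper_width: -0.005
```

```bash
python3 - <<'E'
from h import *
p=wrist();save(p,'w6');p0,R,o=tool();print(p0,o['contact_force'],o['t'])
s=imaging.read_camera('scene');cv2.imwrite('pics/s6.png',cv2.resize(s['image'][100:250,200:350,::-1],None,fx=4,fy=4)[:600])
E
```

```text
[ 0.53368296 -0.04118228  0.08651586] [10.38770027 -1.13015684 -7.0117364 ] 6.3167
```

View pics/w6.png

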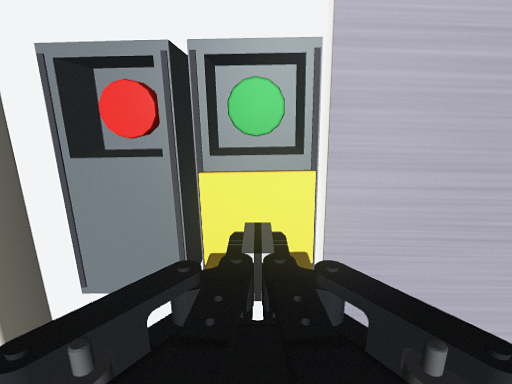

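View pics/s6.png

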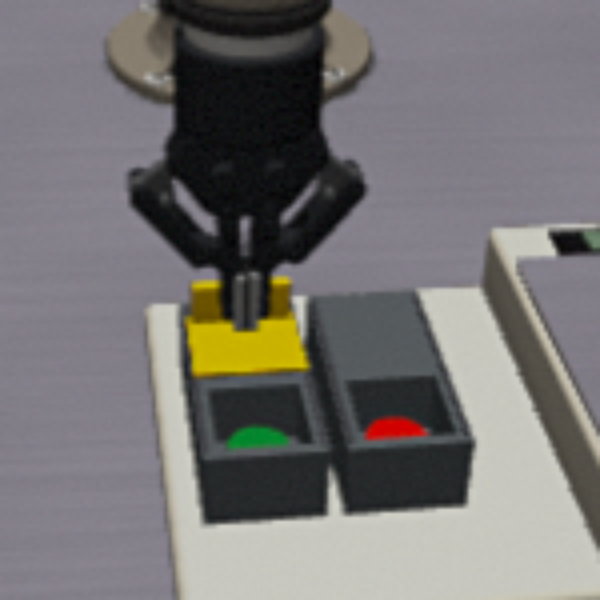

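The guard is at its stop, with 16 N and the plate just clear of the well. I'll retreat up and locate the green key.

Emit:
apply_moves(moves="1 0 -0.1 0 0 0 0;1 0 -0.1 -0.1 0 0 0;1 0 -0.1 -0.2 0 0 0;1 0 -0.15 -0.1 0 0 0;1 0 -0.1 0 0 0 0;1 0 0 0 0 0 0;1 0 0 0 0 0 0")

```text
t: 6.95
eef_pos: [0.5961, -0.0399, 0.1334]
tool_rot: [0.001, 0.714, -0.7, -0.001]
contact_force: [0.2, -0.4, 0.2]
gripper_width: -0.001
```

```bash
python3 - <<'E'
from fit import *
p=wrist();save(p,'w7');p0,R,o=tool();print(p0,R.round(3),o['contact_force'],o['t'])
s=imaging.read_camera('scene')
for c in (p,s):
    for n,z in [('tare_block_well',.075),('tare_key_top',.055)]:
        for r in nets.spot_point(c,n)[:1]: print(n,round(r['score'],2),np.round(r['location'],1),np.round(atz(c,r['location'],z),4))
im=p['image'].astype(int);m=((im[...,1]>im[...,0]+50)&(im[...,1]>im[...,2]+40)).astype(np.uint8)
m[:, :180]=0
n,l,st,ce=cv2.connectedComponentsWithStats(m);i=1+st[1:,4].argmax();print(st[i],ce[i],atz(p,ce[i],.055))
draw(s,(.563,-.041,.028,.06),'s7',(230,160,330,240),7)
E
```

```text
[ 0.5953361  -0.04007632  0.13308356] [[ 0.02  -1.    -0.003]
 [-1.    -0.02   0.   ]
 [-0.     0.003 -1.   ]] [ 0.41354881 -0.17515077 -0.44023764] 7.0
tare_block_well 0.88 [258.5 197.8] [ 0.6002 -0.0399  0.075 ]
tare_key_top 0.96 [257.4 186.2] [ 0.6036 -0.039   0.055 ]
tare_block_well 0.87 [263.  206.2] [ 0.6064 -0.0436  0.075 ]
tare_key_top 0.41 [263.3 209.7] [ 0.5938 -0.0415  0.055 ]
[ 236  168   42   41 1319] [256.31084155 188.3252464 ] [ 0.60183199 -0.03818303  0.055     ]
```

View pics/w7.png

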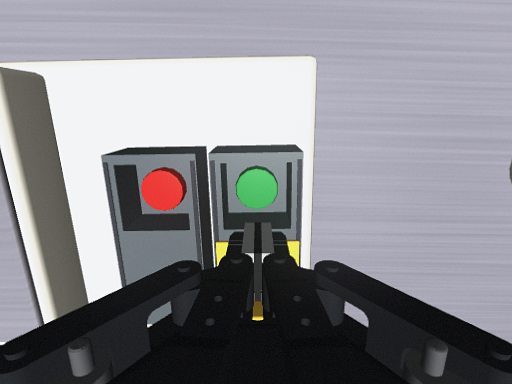

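View pics/s7.png

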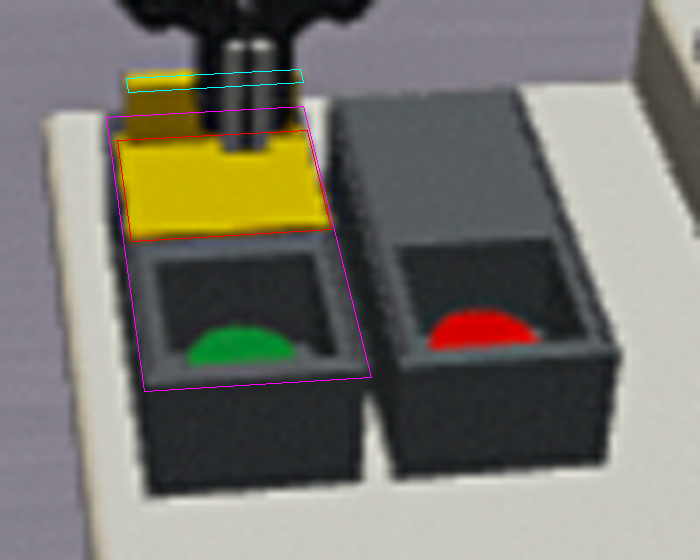

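Emit:
apply_moves(moves="1 -0.005 -0.045 0.1 0 0 0;1 0 0 0.15 0 0 0;1 0 0 0.15 0 0 0;1 0 0 0.12 0 0 0;1 0 0 0.08 0 0 0;1 0 0 0 0 0 0;1 0 0 0 0 0 0")

```text
t: 7.83
eef_pos: [0.6022, -0.0394, 0.0615]
tool_rot: [0.0, 0.714, -0.7, -0.0]
contact_force: [0.6, -0.6, 0.1]
gripper_width: -0.006
```

Emit:
apply_moves(moves="1 0 0 0.03 0 0 0;1 0 0 0.03 0 0 0;1 0 0 0.03 0 0 0;1 0 0 0 0 0 0")

```text
t: 8.17
eef_pos: [0.6033, -0.0395, 0.0516]
tool_rot: [-0.001, 0.714, -0.7, 0.001]
contact_force: [0.6, 0.5, 3.0]
gripper_width: -0.0
```

Emit:
apply_moves(moves="1 0 0 0.02 0 0 0;1 0 0 0.015 0 0 0;1 0 0 0 0 0 0")

```text
t: 8.42
eef_pos: [0.6033, -0.0395, 0.0489]
tool_rot: [-0.0, 0.714, -0.7, 0.001]
contact_force: [-3.6, 0.3, 14.9]
gripper_width: 0.0
```

Emit:
apply_moves(moves="1 0 0 0.015 0 0 0;1 0 0 0.01 0 0 0;1 0 0 0 0 0 0")

```text
t: 8.67
eef_pos: [0.6035, -0.0395, 0.0485]
tool_rot: [-0.0, 0.714, -0.7, 0.001]
contact_force: [-11.8, -0.2, 37.3]
gripper_width: -0.001
```

The key is bottomed, with force rising at a constant z of about 0.0486. I'll ease the load a little and hold until about a second has passed.

Emit:
apply_moves(moves="1 0 0 -0.015 0 0 0;1 0 0 0 0 0 0;1 0 0 0 0 0 0;1 0 0 0 0 0 0")

```text
t: 9.0
eef_pos: [0.6034, -0.0395, 0.0488]
tool_rot: [-0.001, 0.714, -0.7, 0.001]
contact_force: [-6.2, -0.8, 23.5]
gripper_width: -0.001
```

Emit:
apply_moves(moves="1 0 0 0 0 0 0;1 0 0 0 0 0 0;1 0 0 0 0 0 0;1 0 0 0 0 0 0;1 0 0 0 0 0 0")

```text
t: 9.42
eef_pos: [0.6034, -0.0395, 0.0488]
tool_rot: [-0.001, 0.714, -0.7, 0.001]
contact_force: [-7.3, 0.4, 24.3]
gripper_width: -0.001
```

Emit:
apply_moves(moves="1 0 0 -0.15 0 0 0;1 0 0 -0.2 0 0 0;1 0 0 -0.25 0 0 0;1 0 0 -0.2 0 0 0;1 0 0 0 0 0 0;1 0 0.2 0 0 0 0;1 0 0.2 0 0 0 0;1 0 0.2 0 0 0 0;1 0 0.2 0 0 0 0;1 0 0.13 0 0 0 0;1 0 0 0 0 0 0;1 0 0 0 0 0 0")

```text
t: 10.42
eef_pos: [0.4902, -0.0419, 0.1416]
tool_rot: [0.0, 0.714, -0.7, -0.0]
contact_force: [1.0, 0.6, 0.2]
gripper_width: -0.001
```

```bash
python3 - <<'E'
from fit import *
p=wrist();save(p,'w8');p0,R,o=tool();print(p0,R.round(3),o['contact_force'],o['t'])
c,si=np.cos(.028),np.sin(.028)
d=p0[:2]-[.563,-.041];print('local',c*d[0]+si*d[1],-si*d[0]+c*d[1])
s=imaging.read_camera('scene')
draw(s,(.563,-.041,.028,.06),'s8',(220,130,330,240),5)
E
```

```text
[ 0.49128491 -0.04170563  0.14180129] [[ 0.02 -1.    0.  ]
 [-1.   -0.02 -0.  ]
 [ 0.   -0.   -1.  ]] [ 0.33654528 -0.5454002   1.4286555 ] 10.4667
local -0.07170673298924658 0.0013024093977103107
```

View pics/w8.png

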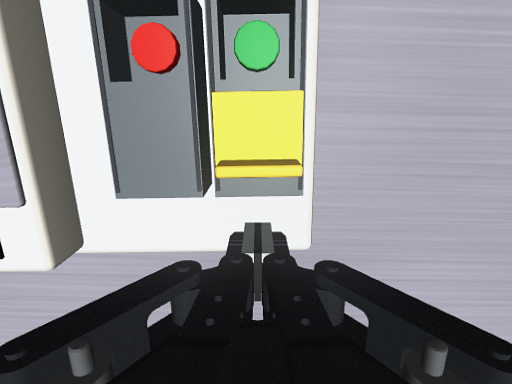

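View pics/s8.png

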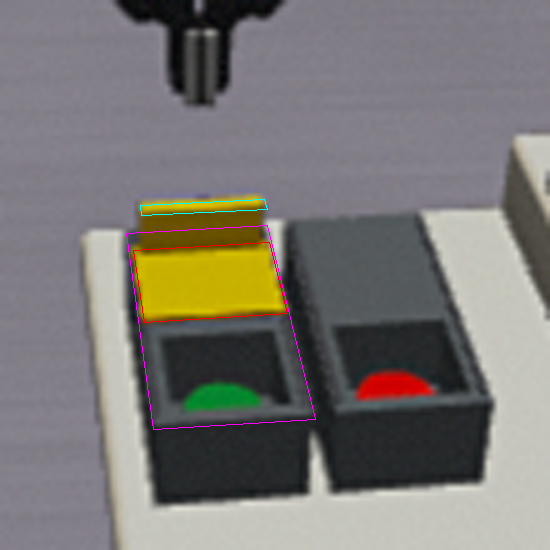

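Emit:
apply_moves(moves="1 0 0 0.12 0 0 0;1 0 0 0.15 0 0 0;1 0 0 0.12 0 0 0;1 0 0 0.06 0 0 0;1 0 0 0 0 0 0;1 0 0 0 0 0 0")

```text
t: 11.02
eef_pos: [0.4914, -0.0415, 0.0878]
tool_rot: [0.0, 0.714, -0.7, -0.0]
contact_force: [0.2, -0.3, 0.7]
gripper_width: 0.003
```

Emit:
apply_moves(moves="1 0 -0.06 0 0 0 0;1 0 -0.06 0 0 0 0;1 0 -0.06 0 0 0 0;1 0 -0.06 0 0 0 0;1 0 -0.06 0 0 0 0;1 0 -0.06 0 0 0 0;1 0 -0.06 0 0 0 0;1 0 -0.06 0 0 0 0;1 0 -0.04 0 0 0 0;1 0 0 0 0 0 0")

```text
t: 11.85
eef_pos: [0.5548, -0.0403, 0.0879]
tool_rot: [-0.001, 0.714, -0.7, 0.0]
contact_force: [0.4, -0.6, -0.1]
gripper_width: 0.005
```

Emit:
apply_moves(moves="1 0 -0.03 0 0 0 0;1 0 -0.03 0 0 0 0;1 0 -0.02 0 0 0 0")

```text
t: 12.1
eef_pos: [0.5628, -0.0403, 0.0878]
tool_rot: [0.0, 0.714, -0.7, -0.0]
contact_force: [-2.0, 1.2, 0.7]
gripper_width: 0.001
```

Emit:
apply_moves(moves="1 0 -0.02 0 0 0 0;1 0 -0.02 0 0 0 0;1 0 0 0 0 0 0")

```text
t: 12.35
eef_pos: [0.5639, -0.0403, 0.0872]
tool_rot: [0.003, 0.714, -0.7, -0.003]
contact_force: [-12.8, 1.7, 8.7]
gripper_width: -0.001
```

The guard is at its shut stop with 12.8 N. Now I'll back off and raise clear.

Emit:
apply_moves(moves="1 0 0.1 0 0 0 0;1 0 0.1 0 0 0 0;1 0 0 -0.15 0 0 0;1 0 0 -0.3 0 0 0;1 0 0 -0.3 0 0 0;1 0 0 -0.3 0 0 0;1 0 0 -0.3 0 0 0;1 0 0 -0.3 0 0 0;1 0 0.1 -0.2 0 0 0;1 0 0.1 0 0 0 0;1 0 0 0 0 0 0;1 0 0 0 0 0 0")

```text
t: 13.35
eef_pos: [0.5199, -0.0415, 0.3101]
tool_rot: [-0.0, 0.714, -0.7, 0.001]
contact_force: [-0.0, -1.2, -0.0]
gripper_width: -0.002
```

```bash
python3 - <<'E'
from fit import *
p=wrist();p0,R,o=tool();print(p0,o['contact_force'],o['t'])
s=imaging.read_camera('scene');save(s,'s9')
draw(p,(.563,-.041,.028,.0),'w10',(170,0,310,150),4)
draw(s,(.563,-.041,.028,.0),'s10',(220,130,330,240),5)
for n,z in [('tub_center',.1225),('weight_center',.028),('roll_center',.02)]:
    for r in nets.spot_point(s,n)[:1]: print(n,np.round(r['location'],1),np.round(atz(s,r['location'],z),4))
E
```

```text
[ 0.51987968 -0.04139594  0.3094543 ] [ 0.57417746  0.09007151 -0.33523979] 13.4
tub_center [400.5 175.9] [0.5836 0.2524 0.1225]
weight_center [138.4 196.9] [ 0.4945 -0.3279  0.028 ]
roll_center [137.8 235.4] [ 0.6183 -0.3086  0.02  ]
```

View pics/w10.png

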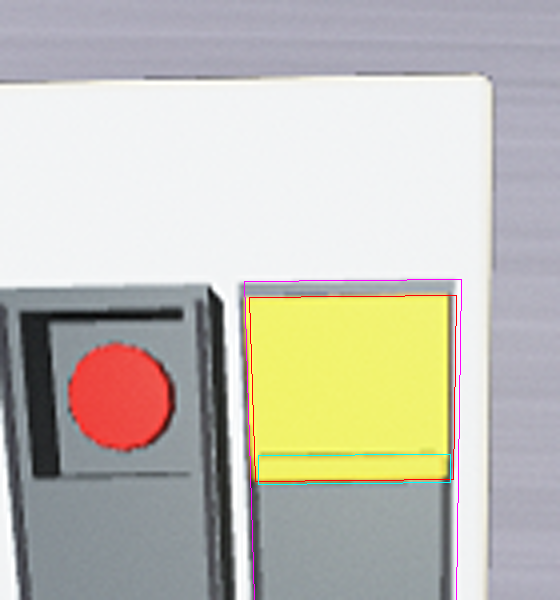

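View pics/s10.png

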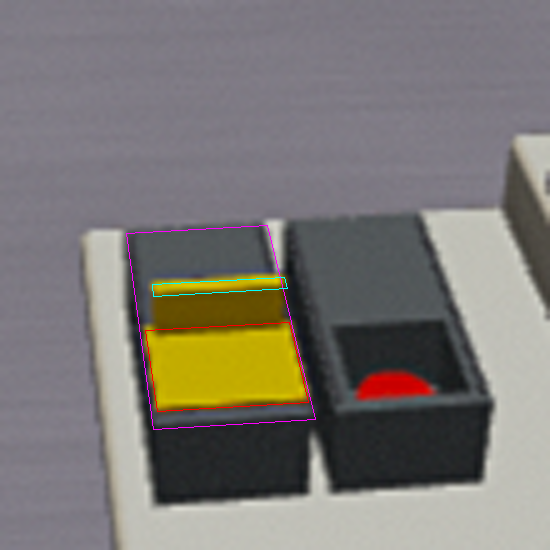

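View pics/s9.png

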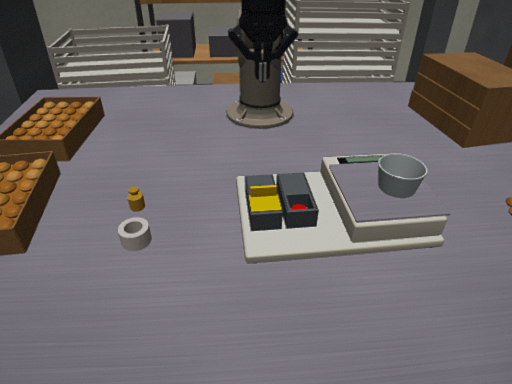

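The guard matches the fully shut model in both views (plate at rows 295–480 of the wrist crop). The tub, weight and roll sit at the same pixels as at the start, and the arm is clear.

```bash
python3 -c "
from h import *
print(bot.hand_in())"
```

```text
the job is handed in; nothing more can be done
None
```

The job is done and handed in at about 13.5 s; the hand-in gave no verdict.

- **Opening:** I pushed the guard open with the closed fingertips until it hit its stop at about 16 N. The plate was then clear of the well.
- **Pressing:** The green key bottomed with the fingertip about 6 mm below its released height. I held it there for about 1.05 s at roughly 15–37 N. The 37 N was a brief peak because I pressed harder than needed; I then eased off to about 24 N. In the next picture the key was back up.
- **Shutting:** I pushed the guard back until it hit its shut stop at about 13 N, then backed off and raised the arm clear.

**Last checks:**
- The guard matched the fully shut model in the wrist and scene pictures.
- The red key was untouched.
- The tub, weight and roll looked unmoved in the scene picture. The network's points for them differed by 2–4 pixels (up to 9 mm) from its first reading. I took that as network noise.
- The arm was touching nothing.

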